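Pin up the feed cylinder with a drift

TASK

The piston rod of the feed unit's air cylinder has to be coupled to the clevis on the carriage: draw the rod out until its eye sits between the clevis cheeks with the holes roughly in line. Then take the tapered drift, start it point first from the robot's side through the near cheek and into the eye, let go, and press on its head until the shoulder is hard against the cheek, so that eye and clevis are pulled fully into line. Leave it there, and leave the clevis pin, tools, cup and bottle around it where they are.

Things in the scene. Friction and masses are not known exactly. Their poses are not given: they have to be found in the camera images.
- unit: feed unit, bolted down, base plate 130 x 640 x 15 mm. Origin: on the bench below the clevis centre. x: hole axis, the way the drift is pushed (away from the robot); y: along the unit from cylinder to carriage; z up. Carriage (124 mm wide, 111 mm high) at y = 37 to 185 mm; cylinder at negative y, 60 mm square, front cap face at y = -158 mm, ports 134 mm high. Negative x side of the clevis is free
- clevis (a point): centre of the clevis, on the hole axis, 80 mm above the bench. Two upright steel cheeks 12 mm thick, 28 mm apart: outer faces at x = -26 and +26 mm of the unit, through holes 22 mm in diameter, rounded noses 50 mm in diameter
- rod (a joint): stroke of the piston rod in m along the unit's y axis: 0 = the eye hole level with the clevis holes along the stroke, negative = drawn in (starts 32 to 62 mm in), stops at -70 and +20 mm. It slides stiffly (about 4 N) and stays where it is left
- cylinder (a joint): hinge of the whole cylinder at its rear pivot 370 mm behind the clevis, rad: 0 = level, negative = front end sagging, so that the eye hangs 3 to 5.5 mm too low; stiff, stays where it is left, some 8 N at the eye lift it
- eye (a point): centre of the rod eye's hole: steel ring 46 mm outside, hole 22 mm in diameter, 24 mm wide along the unit's x. Behind it (towards the cylinder) a neck 22 mm thick and a hexagonal locknut 28 mm across flats that ends 50 mm behind the eye centre
- rod_grip (a point): point on the axis of the bare steel rod, 18 mm in diameter, 62 mm behind the eye centre, moves with the rod; can be gripped from above across the rod
- drift: tapered steel drift, lightly oiled, 142 mm long, about 0.28 kg, lying on a flat of its head, about 2 deg nose-down. Origin: on its axis at the front shoulder of the head; x points to the tip. Hexagonal head 24 mm across flats, x = -12 to 0 mm; shank 20 mm in diameter, x = 0 to 55 mm; taper down to a 7 mm point at x = 130 mm. Centre of mass near x = 40 mm
- drift_tip (a point): the point of the drift, 130 mm ahead of its shoulder, on its axis
- pin: the plain clevis pin that goes in later: straight steel, 20 mm in diameter, 92 mm long with a thin round head 28 mm in diameter, no taper; bystander
- spanner: flat steel spanner, 200 mm long, 8 mm thick, lying in front of the unit; bystander
- hammer: hammer with wooden handle, 280 mm; bystander
- cup: white cup, 74 mm wide, 95 mm high; bystander
- oil: brown oil bottle, 60 mm wide, 160 mm high; bystander

How it is judged:
On the way, in this order (a step that is already met when the one before it is completed fails the run):
1. the rod is drawn out: its eye sits in the clevis within 5 mm of the clevis axis along the stroke (y of eye in the frame of unit between -0.005 and 0.005 m), for 0.2 s.
2. the drift is started from the robot's side: its point is through the near cheek and in the eye, its shoulder still more than 12 mm off the cheek, and the fingers have let go of it (x of drift_tip in the frame of unit above -0.006 m and x of drift in the frame of unit below -0.038 m and distance between drift_tip and clevis below 0.1 m and angle between the x axis of drift and the x axis of unit, either way round below 0.25 rad and contact force between the fingers and drift below 0.05 N), for 0.2 s.
At the end, for the whole second after the job is handed in: the drift sits through near cheek, eye and far cheek with its shoulder within 3.5 mm of the near cheek's outer face and its axis within 0.06 rad of the hole axis; the eye's centre is within 3 mm of the clevis centre; the drift is at rest (x of drift in the frame of unit between -0.0295 and -0.02 m and angle between the x axis of drift and the x axis of unit, either way round below 0.06 rad and distance between eye and clevis below 0.003 m and distance between drift_tip and clevis below 0.112 m and linear speed of drift below 0.01 m/s); the robot touches nothing.
It fails at once if the clevis pin, spanner, hammer, cup or oil bottle is shifted by more than 30 mm (distance of any of pin, spanner, hammer, cup, oil from where it was at the start of the episode above 0.03 m).
It also fails if it takes over 72 s, if anything falls off the work surface, if the arm or the gripper's body presses on something with over 40 N, if the wrist force passes 120 N, or if a joint passes its speed limit or range.

ROBOT

A 6-joint arm with a two-finger parallel gripper is mounted at the origin on the work surface. World frame = base frame: x ahead of the robot, y to its left, z up, the work surface at z = 0. Lengths are in m, angles in rad, forces in N, time in s.
With the tool pointing down it reaches from about 0.375 to 0.9 m from the base axis. Payload 3.1 kg.
Tool frame: the origin (TCP) lies at the centre of the arm's flange, where the gripper is bolted on; the fingertips stand 182 mm ahead of it and the grasp point (between the pads) lies 164 mm ahead of it; z points along the fingers, y is the line along which they close (so a half turn about z gives the same grasp; the last joint's range is limited). The gripper opens to 87 mm and grips with 3 to 60 N. Pads are 19 mm wide; open, the fingers measure 117 mm over their backs; the gripper's body (75 mm by 190 mm) begins 51 mm behind the grasp point.
Start: joints at [-1.329, 0.527, 1.433, -0, 1.181, -0.178], TCP at [0.255, -0.57, 0.405] pointing down, gripper open.
Joint ranges: [-3.08, 3.08], [-0.75, 2.2], [0.22, 2.44], [-1.43, 4.57], [0, 2.65], [-2.85, 2.85]. Speed limits (rad/s): [2.79, 2.79, 3.14, 3.14, 3.14, 3.14].

INTERFACE

Orientations are given as a unit quaternion [x, y, z, w].
In Python, from rig import * gives the robot as it stands.
- The arm moves only by the tool move_arm, never from a script. Its argument "commands" is a list that holds one entry, the list of rows, each a list of 6 numbers: the shift along the tool's x, y, z in units of 40 mm (1.0 is 40 mm), then the turn, a rotation vector about the tool's x, y, z in rad. A call has 1 to 12 rows; each row is the pose to reach, as a shift and turn from the pose commanded when the call began, along the tool's axes at that moment; what a row does not reach only later rows make up. A row lasts 1/8 s, in which the tool goes at most 62.5 mm and 10.7 degrees, less where a joint would pass 70% of its speed; a pose out of reach is approached as far as the arm can. A call with a gripper value outside its range is refused whole. "claw" is the closure, from -1 (fully open) to 1 (shut), so that 0 is half open, set as the call begins (left out, the last holds). The fingers move at their own pace and stop on an object; "squeeze" is the grip in N (left out, the last holds). Time passes only in rows, so rows that repeat a pose let the fingers close. It gives the time, the measured TCP pose, the force, the opening and the grip force at its end, in the units of the state.
- get_obs(): the state, without advancing time (a new reading comes with each control period).
- camera(name): name is "side" or "top"; returns a dict with "pixels" (480x640x3 uint8, blue, green, red), "range_z" (480x640 float32, m along the optical axis (not along the pixel's ray), 0 where there is no reading), "camera_matrix" (3x3 intrinsics, pixels), "extrinsics" (4x4, takes a point from world to camera coordinates). Camera axes: x right, y up, looking along -z (the intrinsics and any distortion apply to the point x, -y, -z); pixel columns grow to the right and rows downward; lengths in m; the calibration is good to about 2 mm. A picture is of the moment at which its call begins.
- hand_in(): hands the job in; it is judged then, once.
The state is a dict: "time": time; "q": joint angles; "joint_velocities": joint speeds; "joint_torque": joint torques, N m; "position": TCP position; "tool_rot": TCP orientation; "ft_force": force on the tool from outside, world axes, zero at the start; "moment": the same for the moment, N m; "grip_width": finger opening in m; "grip_force": force on a finger pad.
Only numpy, scipy, OpenCV 4.12 (cv2) and the standard library are available. Lean on these libraries where they do the work, as an engineer would, in place of code of your own. Each camera call takes 0.05 s, during which the arm holds its last target. There are 200 camera calls.

## Working session

There is one attempt and no reset: what is moved stays moved. The work goes in short steps, Python scripts to look and compute and a tool call to move; the robot and the scene stay as the last step left them, time stands still between calls to the robot, and variables do not carry over. Pictures are saved under pics/ and viewed, at most 10 in all, crops included, and the job is handed in when it is done.

Besides the shell and the picture viewer there is one more tool, called after "Request:" as name([rows], argument=value, ...), one row to a line, values as JSON. move_arm: Moves the arm, as the interface text tells. Its arguments: {"type":"object","properties":{"commands":{"type":"array","items":{"type":"array","items":{"type":"array","items":{"type":"number"}}}},"claw":{"type":"number"},"squeeze":{"type":"number"}},"required":["commands"]}

```bash
ls; mkdir -p pics; cat > h.py <<'E'
from rig import *
import numpy as np, cv2
from scipy.spatial.transform import Rotation as R
def pts(c):
    K=c["camera_matrix"];E=np.array(c["extrinsics"]);z=c["range_z"]
    v,u=np.mgrid[0:480,0:640]
    X=np.stack([(u-K[0][2])/K[0][0]*z,-(v-K[1][2])/K[1][1]*z,-z],-1)
    return (X-E[:3,3])@E[:3,:3]   # world
E
python3 - <<'E'
from h import *
for n in("side","top"):
    c=camera(n);cv2.imwrite(f"pics/{n}0.png",c["pixels"]);np.savez(f"{n}0.npz",**c)
    E=np.array(c["extrinsics"]);print(n,c["camera_matrix"],-E[:3,:3].T@E[:3,3],E[:3,:3])
    P=pts(c);print(P[240,320],(c["range_z"]>0).mean())
print(get_obs())
E
```

```text
pics
side [[441.13808094   0.         314.12470379]
 [  0.         441.13808094 238.7651704 ]
 [  0.           0.           1.        ]] [0.02293973 0.5294135  0.89022516] [[-0.69876034 -0.71526039  0.01168574]
 [ 0.5312568  -0.50792331  0.67807089]
 [-0.47906179  0.48001718  0.73490361]]
[ 5.88810730e-01 -6.04489369e-02  3.75102663e-05] 0.9960188802083333
top [[467.86978126   0.         323.72400793]
 [  0.         467.86978126 227.87979865]
 [  0.           0.           1.        ]] [0.44183091 0.01254976 1.49471577] [[-0.00575699 -0.99997425  0.0042842 ]
 [ 0.99712487 -0.00541677  0.07558211]
 [-0.07555696  0.00470701  0.99713038]]
[ 0.51648972  0.0176387  -0.00397849] 0.9961458333333333
{'time': 0.1, 'q': array([-1.32848439e+00,  5.28368886e-01,  1.43376912e+00,  5.22758166e-06,
        1.18136246e+00, -1.78486287e-01]), 'joint_velocities': array([-0.00108624, -0.00275812, -0.00026797, -0.00032463, -0.00035385,
        0.00119752]), 'joint_torque': array([-2.79398328e-04, -4.40985382e+01, -1.77150643e+01,  6.35057688e-02,
        5.33761270e-02, -3.90886009e-05]), 'position': array([ 0.25526712, -0.57016231,  0.40387339]), 'tool_rot': array([ 9.77947401e-01,  2.08849157e-01, -2.80207840e-05, -9.53498052e-04]), 'ft_force': array([-0.00366339,  0.51425846, -0.2466562 ]), 'moment': array([-0.02636709,  0.00098134,  0.02733723]), 'grip_force': 0.0, 'grip_width': 0.08708267964792678}
```

View pics/side0.png

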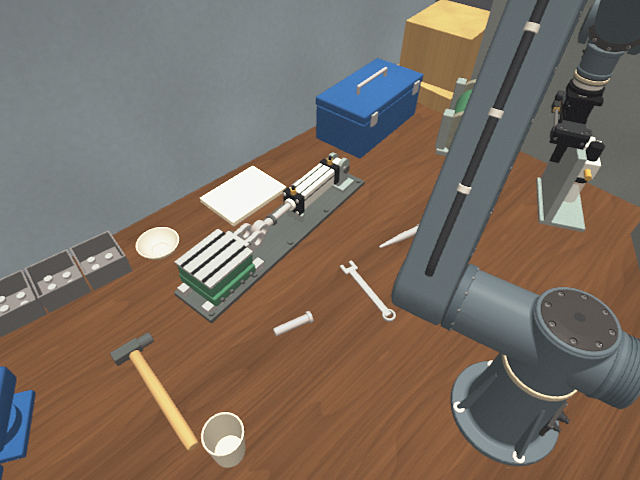

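View pics/top0.png

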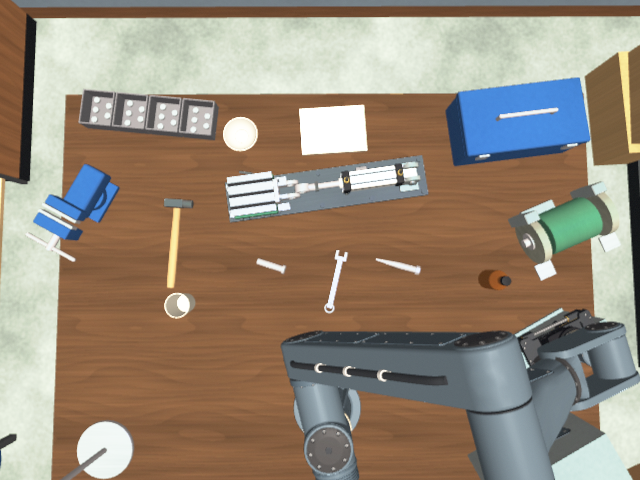

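```bash
python3 - <<'E'
from h import *
c=dict(np.load("top0.npz"));P=pts(c);im=c["pixels"]
sel=(P[...,2]>0.009)&(P[...,2]<0.022)
sub=np.zeros((480,640),bool);sub[140:235,210:440]=1
print("noise table z",P[300:310,330:400,2].mean(),P[300:310,330:400,2].std())
Q=P[sel&sub];r=cv2.minAreaRect(Q[:,:2].astype(np.float32));print(len(Q),r,cv2.boxPoints(r).tolist())
# drift,pin
for nm,(v0,v1,u0,u1) in dict(drift=(250,280,368,428),pin=(252,280,248,292)).items():
    Z=P[v0:v1,u0:u1];g=im[v0:v1,u0:u1].astype(int)
    m=(g.min(-1)>120)
    q=Z[m];ctr,ax=q.mean(0),np.linalg.svd(q-q.mean(0))[2][0];t=(q-ctr)@ax
    print(nm,m.sum(),ctr,ax,ctr+ax*t.min(),ctr+ax*t.max(),q[:,2].max())
a=cv2.resize(im[150:225,220:420],(800,300),interpolation=cv2.INTER_CUBIC)
s=np.load("side0.npz")["pixels"]
b=cv2.resize(s[160:285,200:330][:, :],(312,300),interpolation=cv2.INTER_CUBIC)
b2=cv2.resize(s[215:265,360:440],(480,300),interpolation=cv2.INTER_CUBIC)
cv2.imwrite("pics/crop1.png",np.vstack([a,np.hstack([b,b2,np.zeros((300,8,3),np.uint8)])]))
E
```

```text
noise table z 0.0010263409408147457 0.003716011377195814
4324 ((0.6883913278579712, -0.00021225214004516602), (0.729028582572937, 0.3012838363647461), 89.74061584472656) [[0.5361007452011108, -0.3640408515930176], [0.8373814821243286, -0.36540478467941284], [0.8406819105148315, 0.36361634731292725], [0.5394011735916138, 0.3649802803993225]]
drift 275 [ 0.43337749 -0.23760707  0.01581778] [-0.26378266 -0.96320859  0.05145787] [ 0.45492412 -0.15892903  0.01161453] [ 0.4165701  -0.29897965  0.01909651] 0.028948477384174616
pin 207 [0.43725233 0.17195087 0.02531077] [-8.67920791e-04  1.19792951e-01 -9.92798517e-01] [ 0.43853505 -0.0050938   1.49258974] [ 0.43722119  0.17624907 -0.0103111 ] 1.4947157666195074
```

View pics/crop1.png

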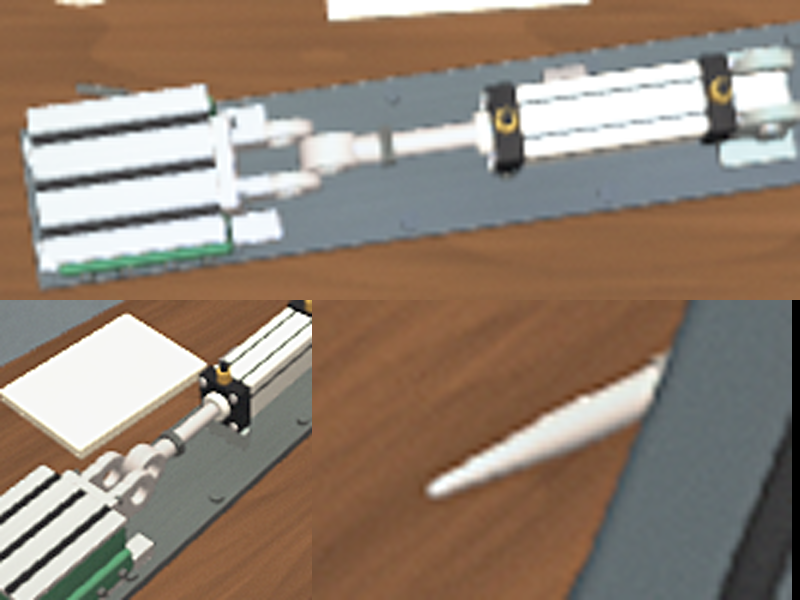

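```bash
cat >> h.py <<'E'
def ray(c,uv,z):
    K=c["camera_matrix"];E=np.array(c["extrinsics"]);uv=np.atleast_2d(np.asarray(uv,float))
    d=np.stack([(uv[:,0]-K[0][2])/K[0][0],-(uv[:,1]-K[1][2])/K[1][1],-np.ones(len(uv))],1)@E[:3,:3]
    o=-E[:3,:3].T@E[:3,3]; return o+d*((z-o[2])/d[:,2])[:,None]
E
python3 - <<'E'
from h import *
c=dict(np.load("top0.npz"));im=c["pixels"].astype(int)
b,g,r=im[...,0],im[...,1],im[...,2]
brown=(r-b>25)
# near edge & far edge of plate per column
near,far=[],[]
grey=(b>=r)&(g<150)&(g>60)
for u in range(232,425):
    col=np.where(grey[150:225,u])[0]+150
    if len(col)==0: continue
    # last grey row followed by brown
    v=col.max()
    if brown[v+2,u]: near.append((u,v+.5))
    v=col.min()
    if brown[v-2,u] and u>285 and u<420: far.append((u,v-.5))
def fit(uv):
    q=ray(c,uv,.015)[:,:2]
    for _ in range(4):
        m=np.median(q,0) if 0 else q.mean(0);ax=np.linalg.svd(q-m)[2][0];n=np.array([-ax[1],ax[0]])
        d=(q-m)@n; q=q[abs(d)<max(.002,2*d.std())] 
    return q.mean(0),ax*np.sign(ax[1]),len(q),d.std()
N=fit(near);F=fit(far);print(N,F)
ax=N[1]+F[1];ax/=np.linalg.norm(ax);n=np.array([ax[1],-ax[0]]);
print("yaw",np.arctan2(-ax[0],ax[1]),"width",(F[0]-N[0])@n)
mid=(N[0]@n+F[0]@n)/2
print("x-hat",n,"offset",mid)
def s(uv,z): 
    q=ray(c,[(220+u/4-.375,150+v/4-.375) for u,v in uv],z)[:,:2];print(z,np.c_[q@n-mid,q@ax].round(4).tolist())
s([(28,108),(37,205)],.111)   # carriage end y=185
s([(208,85),(228,240)],.111)   # carriage front y=37
s([(487,92),(499,168)],.111) # cap
s([(22,135),(42,288)],.015)
s([(310,128),(320,183)],.08)
s([(303,150)],.08);s([(333,135)],.1)
s([(325,150)],.1);s([(390,148),(480,135)],.078)
s([(387,145),(387,133),(387,160)],.09)
E
```

```text
(array([ 0.61763315, -0.01203692]), array([-0.13279887,  0.99114301]), 190, np.float64(0.0009507520228793931)) (array([ 0.756469  , -0.08578629]), array([-0.1366642 ,  0.99061743]), 132, np.float64(0.0011447240066157249))
yaw 0.13514277941671066 width 0.1276335701798889
x-hat [0.9908821  0.13473179] offset 0.6741966655138119
0.111 [[0.061, 0.198], [-0.0123, 0.2005]]
0.111 [[0.0595, 0.0626], [-0.0582, 0.0633]]
0.111 [[0.0251, -0.1433], [-0.0329, -0.1439]]
0.015 [[0.0606, 0.2225], [-0.0632, 0.2221]]
0.08 [[0.0223, -0.0076], [-0.0207, -0.0094]]
0.08 [[0.0062, -0.0]]
0.1 [[0.011, -0.0246]]
0.1 [[0.0005, -0.0171]]
0.078 [[-0.0012, -0.066], [-0.0009, -0.1355]]
0.09 [[-0.0006, -0.0639], [0.0085, -0.0652], [-0.0119, -0.0623]]
```

```bash
cat >> h.py <<'E'
n=np.array([.99088,.13473,0]);a=np.array([-.13473,.99088,0]);z=np.array([0,0,1.]);YAW=np.arctan2(n[1],n[0])
C0=.6742*n+.015*a+.08*z   # clevis centre estimate
def U(p): return np.array([n,a,z])@(np.asarray(p)-C0+.08*z)
def W(x,y,zz): return C0-.08*z+x*n+y*a+zz*z
def go(pos,yaw,pitch=0):
    """rows for TCP pos, tool x at yaw (world), tool down; pitch>0 lifts tool x"""
    o=get_obs();Rc=R.from_quat(o["tool_rot"])
    Rt=R.from_euler("z",yaw)*R.from_euler("y",-pitch)*R.from_euler("x",np.pi)
    print((Rc.inv().apply(np.array(pos)-o["position"])/.04).round(3).tolist(),(Rc.inv()*Rt).as_rotvec().round(4).tolist())
def st():
    o=get_obs();Rc=R.from_quat(o["tool_rot"]).as_matrix()
    print("t",round(o["time"],2),"tcpU",U(o["position"]).round(4),"xaxisU",(np.array([n,a,z])@Rc[:,0]).round(3),"zaxisU",(np.array([n,a,z])@Rc[:,2]).round(3),"FU",(np.array([n,a,z])@o["ft_force"]).round(1),"w",round(o["grip_width"],4),"gf",round(o["grip_force"],1))
E
python3 - <<'E'
from h import *
print(C0);st();go(W(0,-.098,.30),YAW+np.pi/2)
E
```

```text
[0.66603035 0.10569817 0.08      ]
t 0.1 tcpU [-0.4981 -0.6144  0.4039] xaxisU [0.959 0.282 0.   ] zaxisU [-0.     0.002 -1.   ] FU [ 0.1  0.5 -0.2] w 0.0871 gf 0.0
[15.584, -8.872, 2.619] [-0.0014, -0.0015, -1.2851]
```

Request:
move_arm([
  [[15.58,-8.87,0,0,0,-1.285],[15.58,-8.87,0,0,0,-1.285],[15.58,-8.87,0,0,0,-1.285],[15.58,-8.87,0,0,0,-1.285],[15.58,-8.87,0,0,0,-1.285],[15.58,-8.87,0,0,0,-1.285],[15.58,-8.87,0,0,0,-1.285],[15.58,-8.87,0,0,0,-1.285],[15.58,-8.87,0,0,0,-1.285],[15.58,-8.87,0,0,0,-1.285],[15.58,-8.87,0,0,0,-1.285],[15.58,-8.87,0,0,0,-1.285]],
], claw=-1)

```text
time: 1.6
position: [0.6804, 0.0113, 0.4041]
tool_rot: [0.657, 0.754, 0.0, -0.0]
ft_force: [-0.0, -0.8, 0.4]
grip_width: 0.0868
grip_force: 0.0
```

```bash
python3 - <<'E'
from h import *
c=camera("side");np.savez("side1.npz",**c)
st();go(W(0,-.098,.249),YAW+np.pi/2)
s=c["pixels"];cv2.imwrite("pics/crop2.png",cv2.resize(s[190:265,215:315],(800,600),interpolation=cv2.INTER_CUBIC))
print(U(ray(c,[(367,256)],.004)[0]))
c=camera("top");np.savez("top1.npz",**c)
E
```

```text
t 1.65 tcpU [ 0.003  -0.0937  0.4039] xaxisU [-0.004  1.     0.003] zaxisU [ 0.003  0.003 -1.   ] FU [3.3 1.7 0.4] w 0.087 gf 0.0
[-0.117, -0.085, 3.873] [0.0026, -0.0025, 0.0042]
[-0.2331249  -0.18312148  0.004     ]
```

View pics/crop2.png

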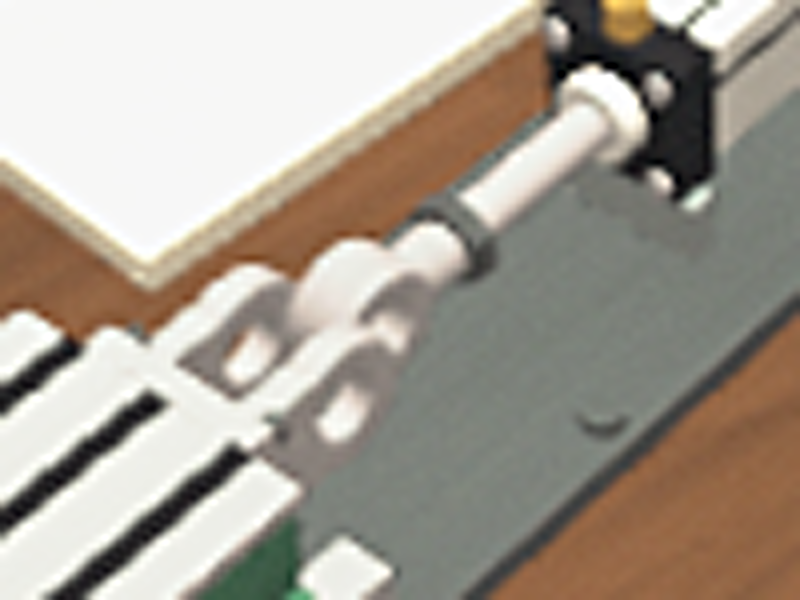

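```bash
cat >> h.py <<'E'
def onx(c,uv,x):
    """ray hits plane unit-x = x -> unit coords"""
    p=ray(c,uv,0.)[0]; E=np.array(c["extrinsics"]);o=U(-E[:3,:3].T@E[:3,3]);d=U(p)-o
    return o+d*(x-o[0])/d[0]
E
python3 - <<'E'
from h import *
c=dict(np.load("side1.npz"))
f=lambda u,v:(215+u/8-.44,190+v/8-.44)
for nm,uv,x in [("hole near bright",(345,410),-.026),("holetop",(352,378),-.026),("holebot",(338,445),-.026),("eye hole",(395,325),-.012),("far hole",(252,355),.014),("noseright",(395,345),-.026),("eye ring right",(432,285),-.012),("cap right bottom",(700,205),-.03),("cap right top",(712,55),-.03)]:
    print(nm,onx(c,f(*uv),x).round(4))
E
```

```text
hole near bright [-0.026   0.0067  0.0848]
holetop [-0.026   0.0023  0.0956]
holebot [-0.026   0.0114  0.0727]
eye hole [-0.012  -0.0312  0.0826]
far hole [0.014  0.0065 0.0829]
noseright [-0.026  -0.0171  0.0943]
eye ring right [-0.012  -0.0491  0.0865]
cap right bottom [-0.03   -0.1619  0.0471]
cap right top [-0.03   -0.169   0.1106]
```

Request:
move_arm([
  [[-0.1,-0.08,1.5,0,0,0.004],[-0.1,-0.08,2.9,0,0,0.004],[-0.1,-0.08,3.8,0,0,0.004],[-0.1,-0.08,3.87,0,0,0.004],[-0.1,-0.08,3.87,0,0,0.004],[-0.1,-0.08,3.87,0,0,0.004]],
])

```text
time: 2.45
position: [0.6774, 0.0031, 0.2524]
tool_rot: [0.659, 0.752, 0.001, 0.002]
ft_force: [0.5, -0.9, 0.1]
grip_width: 0.0871
grip_force: 0.0
```

Request:
move_arm([
  [[0,0,0,0,0,0],[0,0,0,0,0,0],[0,0,0,0,0,0],[0,0,0,0,0,0],[0,0,0,0,0,0],[0,0,0,0,0,0]],
], claw=1, squeeze=40)

```text
time: 3.2
position: [0.6766, 0.0036, 0.2498]
tool_rot: [0.659, 0.752, -0.0, -0.0]
ft_force: [-1.6, -0.6, -0.0]
grip_width: 0.035
grip_force: 0.0
```

```bash
python3 - <<'E'
from h import *
st();go(W(0,-.098,.249),YAW+np.pi/2)
E
```

```text
t 3.2 tcpU [-0.0033 -0.1026  0.2498] xaxisU [0.004 1.    0.   ] zaxisU [-0.  0. -1.] FU [-1.7 -0.4 -0. ] w 0.035 gf 0.0
[0.115, 0.082, 0.021] [-0.0001, -0.0, -0.0041]
```

Request:
move_arm([
  [[0.1,0.08,0,0,0,0],[0.1,0.08,0,0,0,0],[0.1,0.08,0,0,0,0],[0.1,0.08,0,0,0,0],[0.1,0.08,0,0,0,0],[0.1,0.08,0,0,0,0]],
])

```text
time: 3.95
position: [0.6806, 0.0086, 0.2502]
tool_rot: [0.659, 0.752, 0.002, 0.002]
ft_force: [4.9, 2.7, -3.4]
grip_width: 0.0166
grip_force: 40.0
```

```bash
python3 - <<'E'
from h import *
st()
E
```

```text
t 3.95 tcpU [ 0.0013 -0.0982  0.2502] xaxisU [0.004 1.    0.   ] zaxisU [ 0.005  0.    -1.   ] FU [ 5.2  2.  -3.4] w 0.0166 gf 40.0
```

Request:
move_arm([
  [[0.2,0,0,0,0,0],[0.4,0,0,0,0,0],[0.6,0,0,0,0,0],[0.8,0,0,0,0,0],[0.94,0,0,0,0,0],[0.94,0,-0.05,0,0,0],[0.94,0,-0.08,0,0,0],[0.94,0,-0.08,0,0,0],[0.94,0,-0.08,0,0,0]],
])

```text
time: 5.08
position: [0.6758, 0.0446, 0.2522]
tool_rot: [0.659, 0.752, 0.001, 0.002]
ft_force: [7.8, -0.9, -8.6]
grip_width: 0.0172
grip_force: 40.0
```

```bash
python3 - <<'E'
from h import *
c=camera("side");np.savez("side2.npz",**c)
st();
s=c["pixels"];c=camera("top");np.savez("top2.npz",**c)
s=cv2.resize(s[200:260,220:310],(800,533),interpolation=cv2.INTER_CUBIC)
cv2.imwrite("pics/crop3.png",s)
E
```

```text
t 5.12 tcpU [ 0.0014 -0.0618  0.2522] xaxisU [ 0.004  1.    -0.002] zaxisU [ 0.004 -0.002 -1.   ] FU [ 7.1 -1.7 -9.3] w 0.0166 gf 40.0
```

View pics/crop3.png

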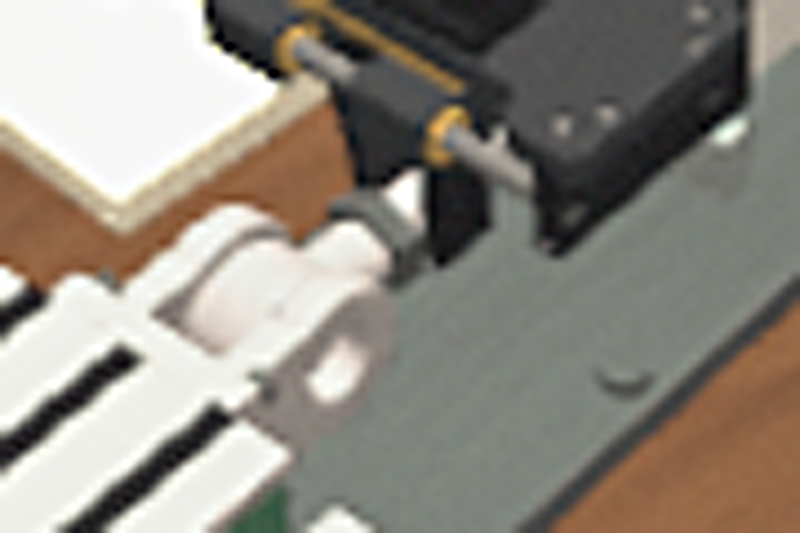

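```bash
python3 - <<'E'
from h import *
def prof(c,x,zz,ys):
    K=np.array(c["camera_matrix"]);E=np.array(c["extrinsics"])
    X=np.array([W(x,y,zz) for y in ys])@E[:3,:3].T+E[:3,3]
    u=K[0,2]-K[0,0]*X[:,0]/X[:,2];v=K[1,2]+K[1,1]*X[:,1]/X[:,2]
    return cv2.remap(c["pixels"],u.astype(np.float32)[:,None],v.astype(np.float32)[:,None],cv2.INTER_LINEAR)[:,0].mean(-1)
ys=np.arange(-.18,.07,.002)
for name in ["top0.npz","top2.npz"]:
    c=dict(np.load(name))
    for x,zz in [(0,.077),(-.020,.08),(.020,.08),(-.02,.111)]:
        p=prof(c,x,zz,ys);print(name,x,zz,[f"{int(round(y*1000))}:{int(q)}" for y,q in zip(ys,p)][30:110] if zz<.1 else [f"{int(round(y*1000))}:{int(q)}" for y,q in zip(ys,p)][:25])
E
```

```text
top0.npz 0 0.077 ['-120:247', '-118:247', '-116:248', '-114:248', '-112:247', '-110:248', '-108:247', '-106:247', '-104:247', '-102:247', '-100:247', '-98:247', '-96:248', '-94:247', '-92:247', '-90:247', '-88:246', '-86:236', '-84:216', '-82:159', '-80:122', '-78:123', '-76:146', '-74:181', '-72:230', '-70:243', '-68:244', '-66:244', '-64:244', '-62:244', '-60:244', '-58:243', '-56:241', '-54:232', '-52:227', '-50:229', '-48:234', '-46:238', '-44:241', '-42:243', '-40:244', '-38:246', '-36:246', '-34:245', '-32:245', '-30:244', '-28:243', '-26:241', '-24:238', '-22:235', '-20:229', '-18:220', '-16:207', '-14:182', '-12:154', '-10:124', '-8:126', '-6:132', '-4:132', '-2:131', '0:130', '2:131', '4:131', '6:131', '8:132', '10:132', '12:132', '14:132', '16:132', '18:131', '20:132', '22:132', '24:131', '26:132', '28:132', '30:131', '32:131', '34:130', '36:126', '38:152']
top0.npz -0.02 0.08 ['-120:131', '-118:131', '-116:132', '-114:132', '-112:132', '-110:132', '-108:132', '-106:132', '-104:132', '-102:131', '-100:130', '-98:131', '-96:132', '-94:132', '-92:132', '-90:132', '-88:132', '
[... 4043 characters left out ...]
', '-38:90', '-36:87', '-34:86', '-32:82', '-30:89', '-28:102', '-26:74', '-24:67', '-22:88', '-20:135', '-18:173', '-16:196', '-14:202', '-12:205', '-10:206', '-8:209', '-6:211', '-4:208', '-2:152', '0:91', '2:78', '4:73', '6:74', '8:80', '10:94', '12:116', '14:133', '16:141', '18:140', '20:140', '22:140', '24:140', '26:141', '28:144', '30:151', '32:171', '34:192', '36:215', '38:217']
top2.npz -0.02 0.111 ['-180:196', '-178:71', '-176:69', '-174:75', '-172:74', '-170:75', '-168:75', '-166:76', '-164:74', '-162:77', '-160:91', '-158:138', '-156:181', '-154:197', '-152:189', '-150:179', '-148:172', '-146:153', '-144:138', '-142:132', '-140:132', '-138:132', '-136:131', '-134:131', '-132:131']
```

Request:
move_arm([
  [[-0.02,0,-0.05,0,0,0],[-0.02,0,-0.05,0,0,0],[-0.02,0,-0.05,0,0,0]],
])

```text
time: 5.55
position: [0.6758, 0.0444, 0.2541]
tool_rot: [0.659, 0.752, 0.002, 0.002]
ft_force: [6.9, 0.8, -9.1]
grip_width: 0.0166
grip_force: 40.0
```

```bash
python3 - <<'E'
from h import *
st()
E
```

```text
t 5.55 tcpU [ 0.0014 -0.0621  0.2541] xaxisU [ 0.004  1.    -0.001] zaxisU [ 0.005 -0.001 -1.   ] FU [ 7.  -0.1 -9.1] w 0.0166 gf 40.0
```

Request:
move_arm([
  [[0,0,0,0,0,0],[0,0,0,0,0,0],[0,0,0,0,0,0],[0,0,-1,0,0,0],[0,0,-2.5,0,0,0],[0,0,-3.5,0,0,0],[0,0,-3.5,0,0,0],[0,0,-3.5,0,0,0]],
], claw=-1)

```text
time: 6.55
position: [0.6737, 0.0445, 0.3946]
tool_rot: [0.659, 0.752, -0.001, -0.001]
ft_force: [-0.4, -0.6, -0.3]
grip_width: 0.0844
grip_force: 0.0
```

```bash
python3 - <<'E'
from h import *
st()
for nm,w,zz in (("top1.npz",(250,280,368,428),.011),("side1.npz",(190,262,370,470),.011)):
    c=dict(np.load(nm));im=c["pixels"];v0,v1,u0,u1=w
    g=im[v0:v1,u0:u1].astype(int);m=((g[...,2]-g[...,0]<25)&(g.min(-1)>110)).astype(np.uint8)
    k,l,s,_=cv2.connectedComponentsWithStats(m);i=1+s[1:,4].argmax();v,u=np.where(l==i)
    q=ray(c,np.c_[u+u0,v+v0],zz)[:,:2];ctr=q.mean(0);ax=np.linalg.svd(q-ctr)[2][0];ax*=np.sign(ax[1]);t=(q-ctr)@ax
    wd=(q-ctr)@np.array([-ax[1],ax[0]])
    print(nm,s[i],"yaw",np.degrees(np.arctan2(ax[1],ax[0])),"tail",ctr+ax*t.min(),"tip",ctr+ax*t.max(),t.max()-t.min(),[round(float(np.ptp(wd[(t>x)&(t<x+.02)])),3) for x in np.arange(t.min(),t.max()-.01,.02)])
go(W(0,0,.5),0)
E
```

```text
t 6.55 tcpU [-0.0006 -0.0617  0.3946] xaxisU [0.004 1.    0.   ] zaxisU [-0.002  0.    -1.   ] FU [-0.5 -0.5 -0.3] w 0.0844 gf 0.0
top1.npz [  8   8  45  16 225] yaw 74.90143367386015 tail [ 0.41770379 -0.29770046] tip [ 0.45519196 -0.15874933] 0.14391935205729622 [0.024, 0.018, 0.018, 0.018, 0.014, 0.011, 0.008]
side1.npz [  29    0   71   72 3175] yaw 128.1624957774754 tail [ 0.50101029 -0.45452008] tip [ 0.31413222 -0.21672028] 0.3024436465725495 [0.138, 0.194, 0.195, 0.191, 0.189, 0.186, 0.178, 0.173, 0.166, 0.161, 0.154, 0.147, 0.143, 0.136, 0.13]
[1.543, 0.004, -2.635] [-0.0016, 0.0013, 1.7018]
```

```bash
python3 - <<'E'
from h import *
go((.4252,-.2698,.29),np.radians(74.9))
E
```

```text
[-6.98, -7.182, 2.626] [-0.0019, 0.0, 0.3946]
```

Request:
move_arm([
  [[-3.5,-3.6,0,0,0,0.2],[-3.5,-3.6,0,0,0,0.2],[-3.5,-3.6,0,0,0,0.2],[-6.98,-7.18,2.6,0,0,0.395],[-6.98,-7.18,2.6,0,0,0.395],[-6.98,-7.18,2.6,0,0,0.395],[-6.98,-7.18,2.6,0,0,0.395],[-6.98,-7.18,2.6,0,0,0.395],[-6.98,-7.18,2.6,0,0,0.395],[-6.98,-7.18,2.6,0,0,0.395],[-6.98,-7.18,2.6,0,0,0.395],[-6.98,-7.18,2.6,0,0,0.395]],
])

```text
time: 8.05
position: [0.4267, -0.2692, 0.2916]
tool_rot: [0.794, 0.608, 0.0, 0.0]
ft_force: [-0.2, 1.2, -0.1]
grip_width: 0.0868
grip_force: 0.0
```

```bash
python3 - <<'E'
from h import *
st();print(get_obs()["position"])
go((.4252,-.2698,.186),np.radians(74.9))
E
```

```text
t 8.05 tcpU [-0.2877 -0.3392  0.2916] xaxisU [ 0.387  0.922 -0.   ] zaxisU [ 0.001 -0.001 -1.   ] FU [-0.   1.2 -0.1] w 0.0868 gf 0.0
[ 0.42666482 -0.26921727  0.29155848]
[-0.023, -0.034, 2.639] [0.0007, 0.0004, 0.0011]
```

Request:
move_arm([
  [[-0.02,-0.03,1.2,0,0,0],[-0.02,-0.03,2,0,0,0],[-0.02,-0.03,2.5,0,0,0],[-0.02,-0.03,2.62,0,0,0],[-0.02,-0.03,2.62,0,0,0],[-0.02,-0.03,2.62,0,0,0]],
])

```text
time: 8.8
position: [0.4251, -0.2705, 0.1872]
tool_rot: [0.794, 0.608, 0.0, 0.001]
ft_force: [-0.3, -1.0, 0.4]
grip_width: 0.0872
grip_force: 0.0
```

Request:
move_arm([
  [[0,0,0,0,0,0],[0,0,0,0,0,0],[0,0,0,0,0,0],[0,0,0,0,0,0],[0,0,0,0,0,0],[0,0,0,0,0,0],[0,0,0,0,0,0],[0,0,0,0,0,0],[0,0,0,0,0,0],[0,0,0,0,0,0]],
], claw=1, squeeze=60)

```text
time: 10.05
position: [0.4249, -0.2704, 0.1864]
tool_rot: [0.794, 0.608, 0.0, 0.0]
ft_force: [1.3, -0.2, 0.3]
grip_width: 0.0181
grip_force: 60.0
```

```bash
python3 - <<'E'
from h import *
st();print(get_obs()["position"])
E
```

```text
t 10.05 tcpU [-0.2896 -0.3402  0.1864] xaxisU [ 0.389  0.921 -0.   ] zaxisU [ 0. -0. -1.] FU [ 1.2 -0.4  0.3] w 0.0181 gf 60.0
[ 0.42490656 -0.27041068  0.18636327]
```

Request:
move_arm([
  [[0,0,-0.5,0,0,0],[0,0,-1,0,0,0],[0,0,-2,0,0,0],[0,0,-2.5,0,0,0],[0,0,-2.5,0,0,0],[0,0,-2.5,0,0,0]],
])

```text
time: 10.8
position: [0.4243, -0.2699, 0.2854]
tool_rot: [0.794, 0.608, -0.0, -0.001]
ft_force: [-0.1, -0.0, -3.7]
grip_width: 0.018
grip_force: 60.0
```

```bash
python3 - <<'E'
from h import *
st();go(W(-.21,0,.254),YAW,.035)
E
```

```text
t 10.8 tcpU [-0.2901 -0.3396  0.2854] xaxisU [0.389 0.921 0.001] zaxisU [-0.002  0.002 -1.   ] FU [-0.1 -0.  -3.7] w 0.018 gf 60.0
[8.6, -1.451, 0.797] [-0.0231, 0.0312, 1.1715]
```

Request:
move_arm([
  [[1.4,-0.24,0,0,0,0.19],[2.8,-0.48,0.2,0,0,0.38],[4.2,-0.7,0.4,0,0,0.57],[5.6,-0.95,0.6,-0.01,0.01,0.76],[7,-1.2,0.8,-0.02,0.02,0.95],[8.6,-1.45,0.8,-0.023,0.031,1.17],[8.6,-1.45,0.8,-0.023,0.031,1.17],[8.6,-1.45,0.8,-0.023,0.031,1.17],[8.6,-1.45,0.8,-0.023,0.031,1.17],[8.6,-1.45,0.8,-0.023,0.031,1.17]],
])

```text
time: 12.05
position: [0.4586, 0.0759, 0.254]
tool_rot: [0.998, 0.068, 0.018, -0.0]
ft_force: [-0.8, -0.8, -3.1]
grip_width: 0.0183
grip_force: 60.0
```

```bash
python3 - <<'E'
from h import *
st()
c=camera("side");np.savez("side3.npz",**c);s=c["pixels"]
c=camera("top");np.savez("top3.npz",**c);t=c["pixels"]
cv2.imwrite("pics/p3.png",np.hstack([cv2.resize(s[190:310,220:340],(400,400),interpolation=cv2.INTER_CUBIC),cv2.resize(t[160:280,230:350],(400,400),interpolation=cv2.INTER_CUBIC)]))
E
```

```text
t 12.05 tcpU [-0.2096 -0.0016  0.254 ] xaxisU [0.999 0.001 0.035] zaxisU [ 0.035 -0.002 -0.999] FU [-0.9 -0.7 -3.1] w 0.0183 gf 60.0
```

View pics/p3.png

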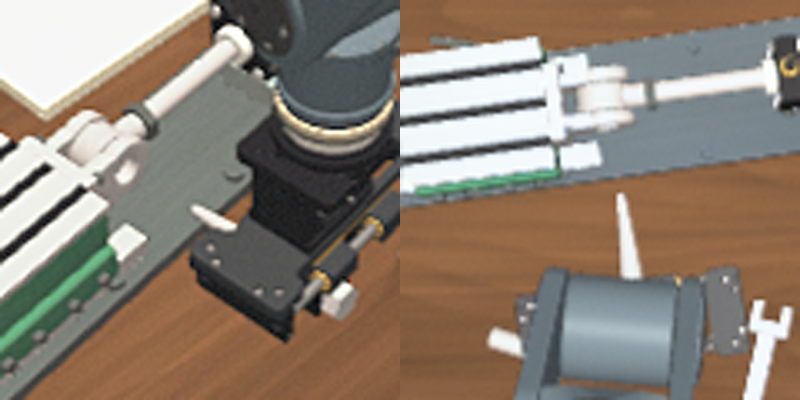

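```bash
cat >> h.py <<'E'
def tri(c1,u1,c2,u2):
    L=[]
    for c,u in((c1,u1),(c2,u2)):
        E=np.array(c["extrinsics"]);o=U(-E[:3,:3].T@E[:3,3]);d=U(ray(c,u,0.)[0])-o;L.append((o,d/np.linalg.norm(d)))
    (o1,d1),(o2,d2)=L
    s=np.linalg.lstsq(np.c_[d1,-d2],o2-o1,rcond=None)[0]
    p,q=o1+s[0]*d1,o2+s[1]*d2;return (p+q)/2,np.linalg.norm(p-q)
E
python3 - <<'E'
from h import *
S=dict(np.load("side3.npz"));T=dict(np.load("top3.npz"))
g=lambda u,v:(220+u/3.333-.35,190+v/3.333-.35)
h=lambda u,v:(230+(u-400)/3.333-.35,160+v/3.333-.35)
print("tip",tri(S,g(195,210),T,h(621,195)))
print("tip on plane x=-.064 side",onx(S,g(195,210),-.064),"top z=.08",U(ray(T,h(621,195),.08)[0]))
print("hole",onx(S,g(127,172),-.026))
# drift axis in top
print([U(ray(T,h(*p),.08)[0]).round(4).tolist() for p in [(617,195),(625,195),(621,278),(640,278)]])
# nose tops tangent: triangulate far things e.g. nut 
P3=cv2.resize(S["pixels"][215:255,240:290],(800,640),interpolation=cv2.INTER_CUBIC)[:600]
cv2.imwrite("pics/p4.png",P3)
E
```

```text
tip (array([-0.08637133, -0.00259908,  0.07489909]), np.float64(0.003367255418317076))
tip on plane x=-.064 side [-0.064      -0.02317666  0.04044229] top z=.08 [-0.08825188 -0.00382801  0.08      ]
hole [-0.026       0.00668055  0.08313024]
[[-0.0877, -0.0002, 0.08], [-0.0888, -0.0074, 0.08], [-0.1632, 0.0065, 0.08], [-0.1656, -0.0106, 0.08]]
```

View pics/p4.png

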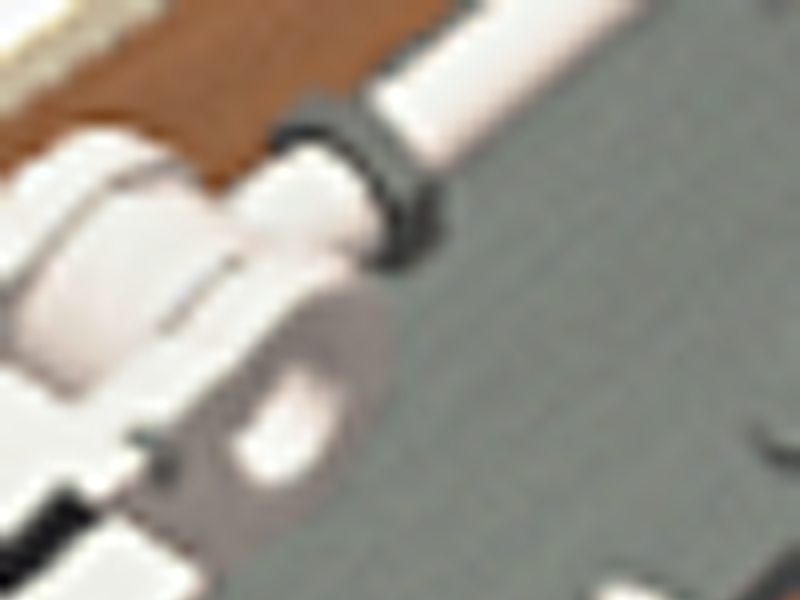

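```bash
python3 - <<'E'
from h import *
S=dict(np.load("side3.npz"))
g=lambda u,v:(220+u/3.333-.35,190+v/3.333-.35)
q=lambda u,v:(240+u/16-.47,215+v/16-.47)
for x in(-.084,-.0865,-.089):print(x,onx(S,g(195,210),x).round(4))
for p in [(290,420),(300,365),(270,485),(345,385),(232,450)]:print(p,onx(S,q(*p),-.026).round(4))
print("nose right",onx(S,q(392,330),-.026).round(4))
E
```

```text
-0.084 [-0.084  -0.0027  0.0734]
-0.0865 [-0.0865 -0.0001  0.0775]
-0.089 [-0.089   0.0025  0.0816]
(290, 420) [-0.026   0.0068  0.085 ]
(300, 365) [-0.026   0.0034  0.0946]
(270, 485) [-0.026   0.0126  0.075 ]
(345, 385) [-0.026  -0.0054  0.0826]
(232, 450) [-0.026   0.0193  0.0889]
nose right [-0.026  -0.0166  0.0858]
```

```bash
python3 - <<'E'
from h import *
st();go(W(-.195,.0012,.2565),YAW+.02,.035);go(W(-.14,.0012,.2565),YAW+.02,.035)
E
```

```text
t 12.15 tcpU [-0.2095 -0.0016  0.2542] xaxisU [0.999 0.    0.036] zaxisU [ 0.036 -0.002 -0.999] FU [ 0.1  0.3 -4.5] w 0.0183 gf 60.0
[0.364, -0.07, -0.044] [0.0027, -0.001, -0.0198]
[1.739, -0.07, 0.006] [0.0027, -0.001, -0.0198]
```

Request:
move_arm([
  [[0.36,-0.07,-0.04,0,0,-0.02],[0.36,-0.07,-0.04,0,0,-0.02],[0.7,-0.07,-0.03,0,0,-0.02],[1.0,-0.07,-0.02,0,0,-0.02],[1.3,-0.07,-0.01,0,0,-0.02],[1.55,-0.07,0,0,0,-0.02],[1.74,-0.07,0,0,0,-0.02],[1.74,-0.07,0,0,0,-0.02]],
])

```text
time: 13.15
position: [0.5277, 0.0892, 0.2569]
tool_rot: [0.997, 0.078, 0.019, -0.0]
ft_force: [-0.7, -0.2, -3.4]
grip_width: 0.0184
grip_force: 60.0
```

```bash
python3 - <<'E'
from h import *
st();go(W(-.11,.0012,.2565),YAW+.02,.035)
E
```

```text
t 13.15 tcpU [-0.1393  0.0023  0.2569] xaxisU [0.999 0.022 0.037] zaxisU [ 0.037 -0.002 -0.999] FU [-0.7 -0.1 -3.4] w 0.0184 gf 60.0
[0.731, 0.043, 0.037] [0.0028, -0.002, 0.0017]
```

Request:
move_arm([
  [[0.15,0.02,0.01,0,0,0],[0.3,0.02,0.02,0,0,0],[0.45,0.02,0.02,0,0,0],[0.6,0.03,0.02,0,0,0],[0.6,0.03,0.02,0,0,0]],
])

```text
time: 13.78
position: [0.5517, 0.0917, 0.257]
tool_rot: [0.997, 0.078, 0.019, -0.0]
ft_force: [0.2, -0.2, -3.2]
grip_width: 0.018
grip_force: 60.0
```

```bash
python3 - <<'E'
from h import *
st();print(get_obs()["moment"])
E
```

```text
t 13.78 tcpU [-0.1152  0.0015  0.257 ] xaxisU [0.999 0.022 0.037] zaxisU [ 0.037 -0.002 -0.999] FU [ 0.2 -0.3 -3.2] w 0.018 gf 60.0
[ 0.00228012  0.12165439 -0.03901674]
```

Request:
move_arm([
  [[0.15,0,0.01,0,0,0],[0.3,0,0.01,0,0,0],[0.45,0,0.02,0,0,0],[0.6,0.01,0.02,0,0,0],[0.6,0.01,0.02,0,0,0]],
])

```text
time: 14.4
position: [0.5754, 0.0951, 0.2571]
tool_rot: [0.997, 0.078, 0.019, -0.0]
ft_force: [-0.2, 0.3, -3.5]
grip_width: 0.0182
grip_force: 60.0
```

```bash
python3 - <<'E'
from h import *
st();print(get_obs()["moment"])
E
```

```text
t 14.4 tcpU [-0.0912  0.0017  0.2571] xaxisU [0.999 0.022 0.037] zaxisU [ 0.037 -0.002 -0.999] FU [-0.2  0.3 -3.5] w 0.0182 gf 60.0
[-0.01885125  0.13374235  0.03418246]
```

Request:
move_arm([
  [[0.1,0,0.01,0,0,0],[0.2,0,0.01,0,0,0],[0.3,0,0.01,0,0,0],[0.4,0.01,0.02,0,0,0],[0.4,0.01,0.02,0,0,0]],
])

```text
time: 15.02
position: [0.5911, 0.097, 0.2567]
tool_rot: [0.997, 0.078, 0.019, 0.0]
ft_force: [0.1, -1.6, -4.5]
grip_width: 0.0183
grip_force: 60.0
```

```bash
python3 - <<'E'
from h import *
st();print(get_obs()["moment"])
c=camera("side");np.savez("side4.npz",**c);s=c["pixels"]
c=camera("top");np.savez("top4.npz",**c);t=c["pixels"]
cv2.imwrite("pics/p5.png",np.hstack([cv2.resize(s[190:290,220:320],(400,400),interpolation=cv2.INTER_CUBIC),cv2.resize(t[160:260,240:340],(400,400),interpolation=cv2.INTER_CUBIC)]))
E
```

```text
t 15.03 tcpU [-0.0754  0.0015  0.2567] xaxisU [0.999 0.021 0.037] zaxisU [ 0.037 -0.002 -0.999] FU [-0.1 -1.6 -4.5] w 0.0183 gf 60.0
[-0.20579514  0.10968159 -0.05283312]
```

View pics/p5.png

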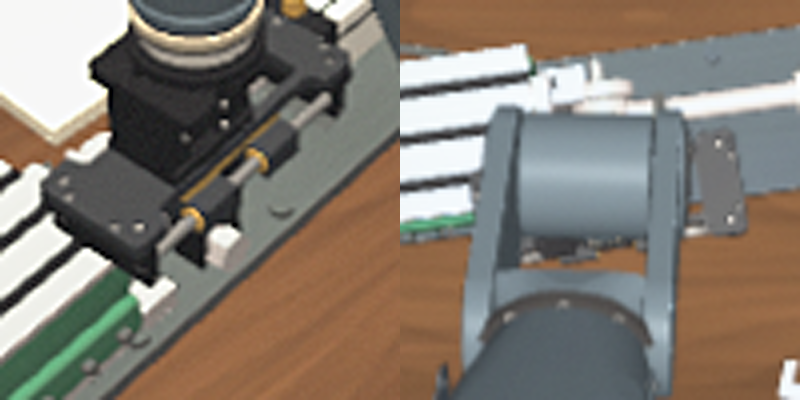

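Request:
move_arm([
  [[0.1,0.02,0,0,0,0.005],[0.2,0.02,0,0,0,0.01],[0.3,0.03,0.01,0,0,0.01],[0.4,0.03,0.01,0,0,0.01],[0.4,0.03,0.01,0,0,0.01]],
])

```text
time: 15.75
position: [0.6064, 0.0988, 0.2565]
tool_rot: [0.997, 0.073, 0.018, -0.0]
ft_force: [-2.1, 0.8, -7.4]
grip_width: 0.0182
grip_force: 60.0
```

```bash
python3 - <<'E'
from h import *
st();print(get_obs()["moment"])
E
```

```text
t 15.75 tcpU [-0.06    0.0012  0.2565] xaxisU [0.999 0.012 0.035] zaxisU [ 0.035 -0.001 -0.999] FU [-2.   1.  -7.4] w 0.0182 gf 60.0
[0.20469604 0.5539275  0.13878256]
```

Request:
move_arm([
  [[0.05,0,0.03,0,0,0],[0.1,0,0.03,0,0,0],[0.15,0,0.03,0,0,0],[0.2,0,0.03,0,0,0],[0.2,0,0.03,0,0,0]],
])

```text
time: 16.38
position: [0.6149, 0.0998, 0.2561]
tool_rot: [0.997, 0.073, 0.019, -0.0]
ft_force: [-0.9, 4.2, -5.1]
grip_width: 0.0185
grip_force: 60.0
```

```bash
python3 - <<'E'
from h import *
st();print(get_obs()["moment"])
E
```

```text
t 16.38 tcpU [-0.0515  0.0011  0.2561] xaxisU [0.999 0.011 0.037] zaxisU [ 0.037 -0.002 -0.999] FU [-0.3  4.3 -5.1] w 0.0185 gf 60.0
[0.63307611 0.50711194 0.18336261]
```

Request:
move_arm([
  [[0,0,0,0,0,0],[0,0,0,0,0,0],[0,0,0,0,0,0],[0,0,0,0,0,0],[0,0,0,0,0,0],[0,0,0,0,0,0]],
], claw=0.25)

```text
time: 17.12
position: [0.6146, 0.0996, 0.2561]
tool_rot: [0.997, 0.073, 0.018, -0.0]
ft_force: [0.7, -0.3, 0.0]
grip_width: 0.0326
grip_force: 0.0
```

Request:
move_arm([
  [[0,0,-0.5,0,0,0],[0,0,-1.2,0,0,0],[0,0,-2,0,0,0],[-1.5,0,-2,0,0,0],[-3,0,-2,0,0,0],[-3,0,-2,0,0,0],[-3,0,-2,0,0,0]],
])

```text
time: 18.0
position: [0.4937, 0.0818, 0.3322]
tool_rot: [0.997, 0.073, 0.019, -0.0]
ft_force: [0.4, 0.7, -0.0]
grip_width: 0.0328
grip_force: 0.0
```

```bash
python3 - <<'E'
from h import *
st()
c=camera("side");np.savez("side5.npz",**c);s=c["pixels"]
c=camera("top");np.savez("top5.npz",**c);t=c["pixels"]
cv2.imwrite("pics/p6.png",np.hstack([cv2.resize(s[200:270,230:300],(400,400),interpolation=cv2.INTER_CUBIC),cv2.resize(t[160:230,260:330],(400,400),interpolation=cv2.INTER_CUBIC)]))
E
```

```text
t 18.0 tcpU [-0.174  -0.0005  0.3322] xaxisU [0.999 0.011 0.039] zaxisU [ 0.039 -0.002 -0.999] FU [ 0.5  0.6 -0. ] w 0.0328 gf 0.0
```

View pics/p6.png

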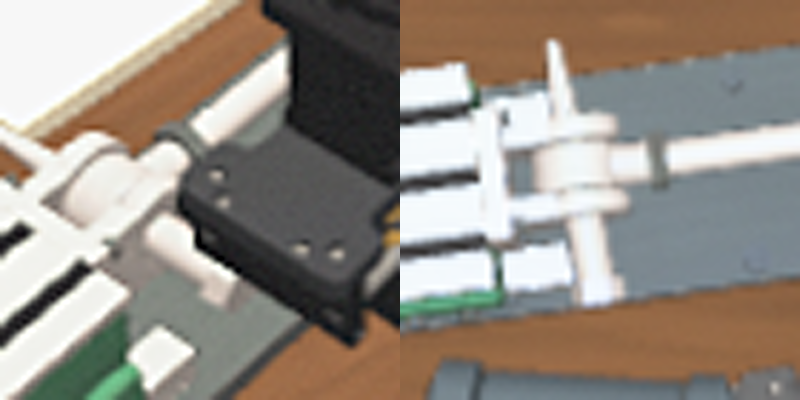

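```bash
python3 - <<'E'
from h import *
T=dict(np.load("top5.npz"))
h=lambda u,v:(260+(u-400)/5.714-.41,160+v/5.714-.41)
for p in [(600,303),(553,40),(592,290),(602,215)]:print(U(ray(T,h(*p),.08)[0]).round(4))
go(W(-.112,0,.3322),YAW,0);go(W(-.112,0,.246),YAW,0)
E
```

```text
[-0.0709 -0.002   0.08  ]
[0.073  0.0037 0.08  ]
[-0.0634  0.0012  0.08  ]
[-0.0243 -0.0095  0.08  ]
[1.517, 0.001, 0.062] [0.0028, -0.0399, 0.0114]
[1.431, -0.005, 2.215] [0.0028, -0.0399, 0.0114]
```

Request:
move_arm([
  [[0.5,0.02,0,0,-0.02,0.011],[1,0.02,0,0,-0.04,0.011],[1.4,0.02,0.5,0,-0.04,0.011],[1.43,0.02,1.2,0,-0.04,0.011],[1.43,0.02,1.9,0,-0.04,0.011],[1.43,0.02,2.21,0,-0.04,0.011],[1.43,0.02,2.21,0,-0.04,0.011],[1.43,0.02,2.21,0,-0.04,0.011],[1.43,0.02,2.21,0,-0.04,0.011]],
], claw=1)

```text
time: 19.23
position: [0.5534, 0.0897, 0.2465]
tool_rot: [0.998, 0.068, -0.001, 0.001]
ft_force: [-0.4, 0.9, 0.2]
grip_width: 0.0005
grip_force: 0.0
```

Request:
move_arm([
  [[0.15,0,0,0,0,0],[0.3,0,0,0,0,0],[0.45,0,0,0,0,0],[0.6,0,0,0,0,0],[0.7,0,0,0,0,0],[0.7,0,0,0,0,0]],
])

```text
time: 19.98
position: [0.581, 0.0935, 0.2452]
tool_rot: [0.998, 0.068, -0.002, 0.001]
ft_force: [0.1, 0.3, -0.0]
grip_width: 0.0004
grip_force: 0.0
```

```bash
python3 - <<'E'
from h import *
st()
E
```

```text
t 19.98 tcpU [-0.0859 -0.0006  0.2452] xaxisU [ 1.     0.001 -0.003] zaxisU [-0.003 -0.002 -1.   ] FU [ 0.1  0.3 -0. ] w 0.0004 gf 0.0
```

Now press in small steps.

Request:
move_arm([
  [[0.1,0,0,0,0,0],[0.2,0,0,0,0,0],[0.3,0,0,0,0,0],[0.4,0,0,0,0,0],[0.5,0,0,0,0,0],[0.5,0,0,0,0,0]],
])

```text
time: 20.72
position: [0.6012, 0.0962, 0.2453]
tool_rot: [0.998, 0.068, -0.001, 0.001]
ft_force: [-1.1, 0.4, 0.4]
grip_width: 0.0004
grip_force: 0.5
```

```bash
python3 - <<'E'
from h import *
st()
E
```

```text
t 20.73 tcpU [-0.0655 -0.0006  0.2453] xaxisU [ 1.     0.001 -0.002] zaxisU [-0.002 -0.002 -1.   ] FU [-1.   0.5  0.4] w 0.0004 gf 0.5
```

Request:
move_arm([
  [[0.06,0,0,0,0,0],[0.12,0,0,0,0,0],[0.18,0,0,0,0,0],[0.24,0,0,0,0,0],[0.3,0,0,0,0,0],[0.3,0,0,0,0,0]],
])

```text
time: 21.48
position: [0.613, 0.0977, 0.2453]
tool_rot: [0.998, 0.068, -0.001, 0.001]
ft_force: [-0.7, 0.4, 0.5]
grip_width: 0.0007
grip_force: 0.6
```

```bash
python3 - <<'E'
from h import *
st()
E
```

```text
t 21.48 tcpU [-0.0536 -0.0008  0.2453] xaxisU [ 1.     0.    -0.002] zaxisU [-0.002 -0.002 -1.   ] FU [-0.6  0.5  0.5] w 0.0007 gf 0.6
```

Request:
move_arm([
  [[0.05,0,0,0,0,0],[0.1,0,0,0,0,0],[0.15,0,0,0,0,0],[0.15,0,0,0,0,0]],
])

```text
time: 21.98
position: [0.6186, 0.0987, 0.2453]
tool_rot: [0.998, 0.068, -0.001, 0.001]
ft_force: [-1.3, 1.0, 1.0]
grip_width: 0.0005
grip_force: 1.0
```

```bash
python3 - <<'E'
from h import *
st()
E
```

```text
t 21.98 tcpU [-0.0479 -0.0006  0.2453] xaxisU [ 1.     0.001 -0.003] zaxisU [-0.003 -0.002 -1.   ] FU [-1.1  1.1  1. ] w 0.0005 gf 1.0
```

Request:
move_arm([
  [[0.03,0,0,0,0,0],[0.06,0,0,0,0,0],[0.09,0,0,0,0,0],[0.09,0,0,0,0,0]],
])

```text
time: 22.48
position: [0.621, 0.099, 0.2449]
tool_rot: [0.998, 0.068, -0.004, 0.001]
ft_force: [-5.6, -1.4, 2.3]
grip_width: 0.0003
grip_force: 2.8
```

```bash
python3 - <<'E'
from h import *
st()
E
```

```text
t 22.48 tcpU [-0.0456 -0.0005  0.2449] xaxisU [ 1.     0.001 -0.007] zaxisU [-0.007 -0.002 -1.   ] FU [-5.7 -0.6  2.3] w 0.0003 gf 2.8
```

Request:
move_arm([
  [[0.03,0,0,0,0,0],[0.06,0,0,0,0,0],[0.09,0,0,0,0,0],[0.09,0,0,0,0,0]],
])

```text
time: 22.98
position: [0.6224, 0.0993, 0.2445]
tool_rot: [0.998, 0.068, -0.008, 0.001]
ft_force: [-10.2, -2.5, 5.8]
grip_width: 0.0004
grip_force: 5.6
```

```bash
python3 - <<'E'
from h import *
st()
E
```

```text
t 22.98 tcpU [-0.0441 -0.0005  0.2445] xaxisU [ 1.     0.001 -0.015] zaxisU [-0.015 -0.002 -1.   ] FU [-10.4  -1.1   5.8] w 0.0004 gf 5.6
```

Request:
move_arm([
  [[0.06,0,0,0,0,0],[0.12,0,0,0,0,0],[0.18,0,0,0,0,0],[0.24,0,0,0,0,0],[0.24,0,0,0,0,0]],
])

```text
time: 23.6
position: [0.626, 0.1001, 0.2432]
tool_rot: [0.997, 0.069, -0.019, 0.002]
ft_force: [-25.9, -5.9, 14.6]
grip_width: 0.0004
grip_force: 13.1
```

```bash
python3 - <<'E'
from h import *
st()
c=camera("side");np.savez("side6.npz",**c);c=camera("top");np.savez("top6.npz",**c)
E
```

```text
t 23.6 tcpU [-4.040e-02 -2.000e-04  2.432e-01] xaxisU [ 0.999  0.003 -0.037] zaxisU [-0.037 -0.001 -0.999] FU [-26.4  -2.4  14.6] w 0.0004 gf 13.1
```

Request:
move_arm([
  [[-0.3,0,0,0,0,0],[-0.8,0,0,0,0,0],[-2,0,0,0,0,0],[-3,0,-1,0,0,0],[-3.5,0,-2.5,0,0,0],[-4,0,-3.5,0,0,0],[-4,0,-3.5,0,0,0],[-4,0,-3.5,0,0,0]],
])

```text
time: 24.7
position: [0.4777, 0.0795, 0.3858]
tool_rot: [0.998, 0.068, -0.0, 0.001]
ft_force: [0.0, -0.2, 0.7]
grip_width: 0.0005
grip_force: 0.0
```

```bash
python3 - <<'E'
from h import *
st()
c=camera("side");np.savez("side7.npz",**c);s=c["pixels"]
c=camera("top");np.savez("top7.npz",**c);t=c["pixels"]
cv2.imwrite("pics/p7.png",np.hstack([cv2.resize(s[200:270,230:300],(400,400),interpolation=cv2.INTER_CUBIC),cv2.resize(t[160:230,260:330],(400,400),interpolation=cv2.INTER_CUBIC)]))
E
```

```text
t 24.7 tcpU [-0.1901 -0.0006  0.3858] xaxisU [ 1.     0.    -0.001] zaxisU [-0.001 -0.003 -1.   ] FU [-0.  -0.2  0.7] w 0.0005 gf 0.0
```

View pics/p7.png

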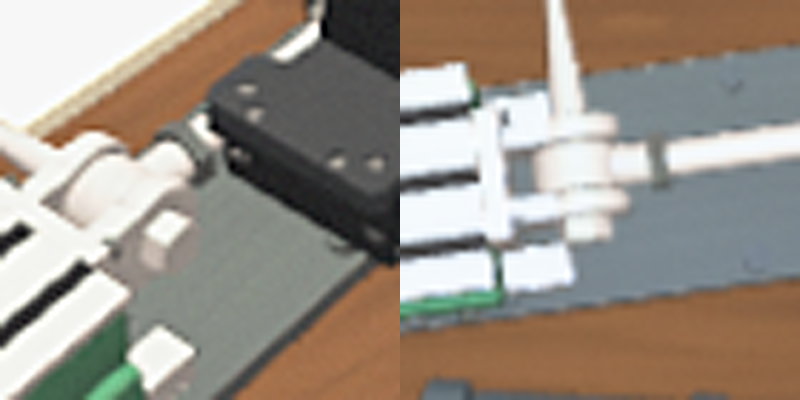

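The picture shows the head seated against the near cheek: side crop at (168,235), top crop at (590,230). The point sticks out past the far cheek and the gripper is clear, so I'm handing in.

```bash
python3 -c "
from rig import *
print(hand_in())"
```

```text
the job is handed in; nothing more can be done
None
```

I coupled the rod to the clevis and handed the job in: the drift's shoulder met a hard stop on the near cheek under about 26 N, the last pictures show it seated there with the gripper clear, and the hand-in returned no verdict.

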